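Sweep two buttons through the gate of a counting board

TASK

On the counting board, push the teal button through the narrow gate in the metal fence so that it drops into the slot behind, and then push the brown button through after it, one at a time. Push them gently along the deck with the fingertips: do not pinch or lift them, and leave everything else, on the board and round it, where it is.

Things in the scene. Friction and masses are not known exactly. Their poses are not given: they have to be found in the camera images.
- board: plywood counting board, fixed on the desk, 230 x 240 x 45 mm. Origin: centre of its underside; z up, +x from its open edge towards the gate, +y left of that. Grey deck at z = 45 mm, x -100 to 70, y -113 to 113 mm, open at the -x edge (fingers may overhang there), with lips 6 mm above the deck along both sides
- gate (a point): middle of the gate, at deck height (x 71, y 0, z 45 mm in the board's frame): a 39 mm wide opening between two dark posts 18 mm high and 6 mm thick, the only one in the aluminium fence that crosses the deck (16 mm high above the deck, x 68 to 74 mm)
- slot (a point): middle of the drop slot's mouth, at deck height (x 94, y 0, z 45 mm in the board's frame). The slot spans x 70 to 118 mm, y -24 to 24 mm, open above, black floor at z = 5 mm. The deck ends at x = 70 mm, inside the gate: a button whose centre is pushed past that edge tips and falls in by itself, so fingers need not pass the gate
- teal_button: round teal (blue-green) covered button, domed, 27 mm in diameter, 11 mm high, about 12 g; lies loose on the deck. Origin: centre of its underside, z up
- brown_button: round dark brown covered button, domed, 25 mm in diameter, 11 mm high, about 12 g; lies loose on the deck. Origin: centre of its underside, z up
- eyelet: pale grey flanged eyelet (a ring with a short tube on it), 26 mm in diameter, 10 mm high; lies loose on the deck beside the buttons, to be left alone. The buttons and it lie in any order in a row across the deck near its open edge, about 70 mm apart (x about -65 mm in the board's frame). Origin: centre of its underside
- bar_stud: yellowish wooden bar stud, 11 x 36 x 11 mm, long along its y; lies loose on the deck near the left (+y) end of the fence, to be left alone. Origin: centre of its underside
- strap_slider: black strap slider (flat block), 20 x 26 x 9 mm; lies loose on the deck near the right (-y) end of the fence, to be left alone. Origin: centre of its underside
- oil_dropper: small brown bottle with a red pointed nozzle, 30 mm in diameter, 104 mm high; stands loose on the desk right of the board, to be left alone. Origin: centre of its underside
- grease_pot: round grey pot with a pale lid, 57 mm in diameter, 32 mm high; stands loose left of the board, to be left alone. Origin: centre of its underside

How it is judged:
On the way, in this order (a step that is already met when the one before it is completed fails the run):
1. the teal button has gone through the gate and dropped into the slot (x of teal_button in the frame of board between 0.066 and 0.122 m and y of teal_button in the frame of board between -0.026 and 0.026 m and z of teal_button in the frame of board below 0.037 m), for 0.1 s.
2. the brown button has gone through after it and lies in the slot too (x of brown_button in the frame of board between 0.066 and 0.122 m and y of brown_button in the frame of board between -0.026 and 0.026 m and z of brown_button in the frame of board below 0.037 m), for 0.1 s.
At the end, for the whole second after the job is handed in: Both buttons lie still (below 0.02 m/s) in the drop slot, their undersides' centres at least 8 mm below the deck, the teal one having gone in first, and the eyelet, bar stud, strap slider, oil dropper and grease pot are within 20 mm of where they were (all of step 1 and all of step 2 and linear speed of each of teal_button, brown_button below 0.02 m/s and distance of each of eyelet, bar_stud, strap_slider, oil_dropper, grease_pot from where it was at the start of the episode below 0.02 m); the robot touches nothing.
It fails at once if a button is lifted more than 12 mm off the deck (z of any of teal_button, brown_button in the frame of board above 0.057 m).
It fails at once if the fingers press on a button with more than 15 N (pinched, or pushed roughly) (contact force between the fingers and teal_button above 15 N or contact force between the fingers and brown_button above 15 N).
It fails at once if the eyelet, bar stud, strap slider, oil dropper or grease pot is moved by more than 20 mm (distance of any of eyelet, bar_stud, strap_slider, oil_dropper, grease_pot from where it was at the start of the episode above 0.02 m).
It also fails if it takes over 61 s, if anything falls off the work surface, if the arm or the gripper's body presses on something with over 40 N, if the wrist force passes 120 N, or if a joint passes its speed limit or range.

ROBOT

A 6-joint arm with a two-finger parallel gripper is mounted at the origin on a cart in front of the work surface, level with it; the furniture and walls round the work are solid. World frame = base frame: x ahead of the robot, y to its left, z up, the work surface at z = 0. Lengths are in m, angles in rad, forces in N, time in s.
With the tool pointing down it reaches from about 0.275 to 0.75 m from the base axis. Payload 10.2 kg.
Tool frame: the origin (TCP) lies midway between the tips of the shut fingers; the grasp point (between the pads) lies 19 mm behind it; x points along the fingers, y is the direction in which the jaws open and shut, and the axes are right-handed (so a half turn about x gives the same grasp; the last joint's range is limited). The gripper opens to 85 mm and grips with 20 to 120 N. Pads are 22 mm wide; open, the fingers measure 114 mm over their backs; the gripper's body (76 mm by 85 mm) begins 54 mm behind the grasp point. The pads swing forward as they close: fully open they stand 13 mm farther back than shut.
Start: joints at [0.971, 0.313, 1.498, -0, 1.331, -0.223], TCP at [0.193, 0.488, 0.193] pointing down, gripper open.
Joint ranges: [-2.94, 2.94], [-0.97, 2.17], [0.19, 2.56], [-1.23, 4.37], [0.02, 3.11], [-2.88, 2.88]. Speed limits (rad/s): [2.39, 2.39, 3.01, 3.14, 3.14, 3.14].

INTERFACE

Orientations are given as a rotation vector (axis times angle).
In Python, from workcell import * gives the robot as it stands.
- The arm moves only by the tool jog_arm, never from a script. Its argument "steps" is a list of rows, each a list of 7 numbers: the shift along the tool's x, y, z in mm, then the turn, a rotation vector about the tool's x, y, z in degrees, then the finger opening in mm, from 0 to 85.4. A call has 1 to 5 rows; each row is the pose to reach, as a shift and turn from the pose measured when the call began, along the tool's axes at that moment; what a row does not reach only later rows make up. A row lasts 1/8 s, in which the tool goes at most 62.5 mm and 10.7 degrees, less where a joint would pass 70% of its speed; a pose out of reach is approached as far as the arm can. A call with a gripper value outside its range is refused whole. The fingers move at their own pace and stop on an object; the grip force is fixed at half the most. Time passes only in rows, so rows that repeat a pose let the fingers close. It gives the time, the measured TCP pose, the force and the opening at its end, in the units of the state.
- read_state(): the state, without advancing time (a new reading comes with each control period).
- capture(name): name is "side" or "top" or "wrist"; returns a dict with "image" (400x640x3 uint8, red, green, blue), "z_map" (400x640 float32, m along the optical axis (not along the pixel's ray), 0 where there is no reading), "intrinsics" (3x3 intrinsics, pixels), "rvec" (rotation vector, rad) and "tvec" (3), from world to camera coordinates, as OpenCV has them. Camera axes: x right, y down, z forward; pixel columns grow to the right and rows downward; lengths in m; the calibration is good to about 2 mm. A picture is of the moment at which its call begins.
- sign_off(): hands the job in, once; it reports no verdict.
The state is a dict: "time": time; "qpos": joint angles; "qvel": joint speeds; "joint_efforts": joint torques, N m; "tcp_pos": TCP position; "tool_rot": TCP orientation; "wrist_force": force on the tool from outside, world axes, zero at the start; "ft_torque": the same for the moment, N m; "finger_gap": finger opening in m.
Only numpy, scipy, OpenCV 4.12 (cv2) and the standard library are available. Lean on these libraries where they do the work, as an engineer would, in place of code of your own. Each camera call takes 0.05 s, during which the arm holds its last target.

## Working session

There is one attempt and no reset: what is moved stays moved. The work goes in short steps, Python scripts to look and compute and a tool call to move; the robot and the scene stay as the last step left them, time stands still between calls to the robot, and variables do not carry over. Pictures are saved under pics/ and viewed, and the job is handed in when it is done.

Besides the shell and the picture viewer there is one more tool, called after "Emit:" as name([rows], argument=value, ...), one row to a line, values as JSON. jog_arm: Moves the arm, as the interface text tells. Its arguments: {"type":"object","properties":{"steps":{"type":"array"}},"required":["steps"]}

```bash
mkdir -p pics
python3 - <<'E'
from workcell import *
import cv2,numpy as np,pickle
s=read_state();print(s)
for n in ["top","side"]:
    c=capture(n);pickle.dump(c,open(f"{n}0.pkl","wb"))
    cv2.imwrite(f"pics/{n}0.png",c["image"][:,:,::-1])
    R,_=cv2.Rodrigues(np.array(c["rvec"]));print(n,c["intrinsics"],(-R.T@np.array(c["tvec"]).ravel()))
E
```

```text
{'time': 0.0, 'qpos': array([ 9.70570178e-01,  3.13446935e-01,  1.49843567e+00,  3.61375357e-05,
        1.33103221e+00, -2.23375744e-01]), 'qvel': array([-0.0014895 ,  0.00066092, -0.00028311,  0.0005335 , -0.00026731,
        0.00043397]), 'joint_efforts': array([ 6.33785821e-04, -4.12259102e+01, -2.59737897e+01, -1.52649791e-04,
        4.10235618e-03,  1.26482138e-05]), 'tcp_pos': array([0.19300552, 0.48789979, 0.19203722]), 'tool_rot': array([ 0.29474494,  1.55106167, -0.29663539]), 'wrist_force': array([ 0.21766598, -0.46782036,  0.07549906]), 'ft_torque': array([-0.01361075, -0.00294178, -0.00924709]), 'finger_gap': 0.08545041796669689}
top [[468.08199009   0.         319.33119331]
 [  0.         468.08199009 194.15152026]
 [  0.           0.           1.        ]] [ 0.34384862 -0.21410056  1.1627679 ]
side [[400.01024059   0.         317.59484579]
 [  0.         400.01024059 193.21063823]
 [  0.           0.           1.        ]] [-0.11420464  0.20245204  1.03449441]
```

View pics/top0.png

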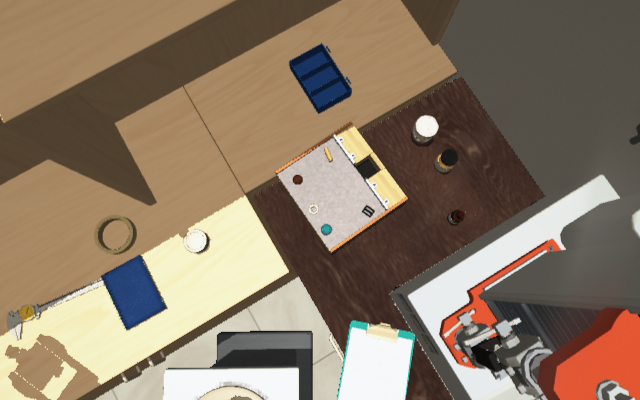

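View pics/side0.png

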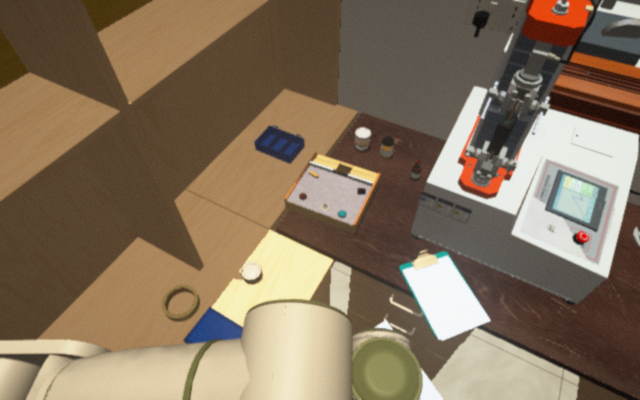

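```bash
cat > h.py <<'E'
import cv2,numpy as np
def ray(c,uv,z):
    R,_=cv2.Rodrigues(np.array(c["rvec"]));t=np.array(c["tvec"]).ravel()
    C=-R.T@t;d=R.T@np.linalg.inv(c["intrinsics"])@np.array([uv[0],uv[1],1.]);return C+d*(z-C[2])/d[2]
def depthpt(c,uv):
    R,_=cv2.Rodrigues(np.array(c["rvec"]));t=np.array(c["tvec"]).ravel()
    Z=c["z_map"][int(uv[1]),int(uv[0])]
    return R.T@(np.linalg.inv(c["intrinsics"])@np.array([uv[0],uv[1],1.])*Z-t)
def proj(c,P):
    return cv2.projectPoints(np.array(P,float).reshape(-1,3),np.array(c["rvec"]),np.array(c["tvec"]),np.array(c["intrinsics"]),None)[0].reshape(-1,2)
def blob(c,lo,hi,box):
    h=cv2.cvtColor(c["image"],cv2.COLOR_RGB2HSV);m=cv2.inRange(h,lo,hi);k=np.zeros_like(m);x0,y0,x1,y1=box;k[y0:y1,x0:x1]=m[y0:y1,x0:x1]
    n,l,s,ce=cv2.connectedComponentsWithStats(k);
    return [(s[i,4],ce[i].round(2)) for i in range(1,n) if s[i,4]>8]
E
python3 - <<'E'
from h import *
import pickle
c=pickle.load(open("top0.pkl","rb"))
im=c["image"][110:260,260:420,::-1]
cv2.imwrite("pics/crop0.png",cv2.resize(im,None,fx=5,fy=4*1.0,interpolation=cv2.INTER_CUBIC)[:600] if 0 else cv2.resize(im,None,fx=4,fy=4,interpolation=cv2.INTER_CUBIC))
for n,uv in dict(deck=(340,190),teal=(326,229),brown=(298,179),ey=(313,209),slot=(366,167)).items(): print(n,depthpt(c,uv).round(4),ray(c,uv,.045).round(4))
for uv in [(320,75),(425,125),(195,240),(457,215),(500,240),(430,300),(300,340),(445,160),(135,290)]: print(uv,depthpt(c,uv).round(3))
print(proj(c,[[0,0,0],[.193,.488,.19]]))
E
```

```text
deck [ 0.5691 -0.2648  0.0455] [ 0.5692 -0.2648  0.045 ]
teal [ 0.4731 -0.229   0.0556] [ 0.4743 -0.2292  0.045 ]
brown [ 0.596  -0.1631  0.0544] [ 0.5981 -0.1626  0.045 ]
ey [ 0.5235 -0.1985  0.044 ] [ 0.5233 -0.1986  0.045 ]
slot [ 0.6367 -0.3344  0.0027] [ 0.626 -0.33   0.045]
(320, 75) [ 0.891 -0.22   0.001]
(425, 125) [ 0.724 -0.475  0.07 ]
(195, 240) [0.454 0.088 0.03 ]
(457, 215) [ 0.501 -0.539  0.066]
(500, 240) [ 0.423 -0.56   0.263]
(430, 300) [ 0.312 -0.42   0.258]
(300, 340) [ 0.141 -0.135 -0.657]
(445, 160) [ 0.633 -0.517  0.075]
(135, 290) [0.337 0.234 0.011]
[[229.44863825 438.04299247]
 [-33.20131437 366.97779973]]
```

View pics/crop0.png

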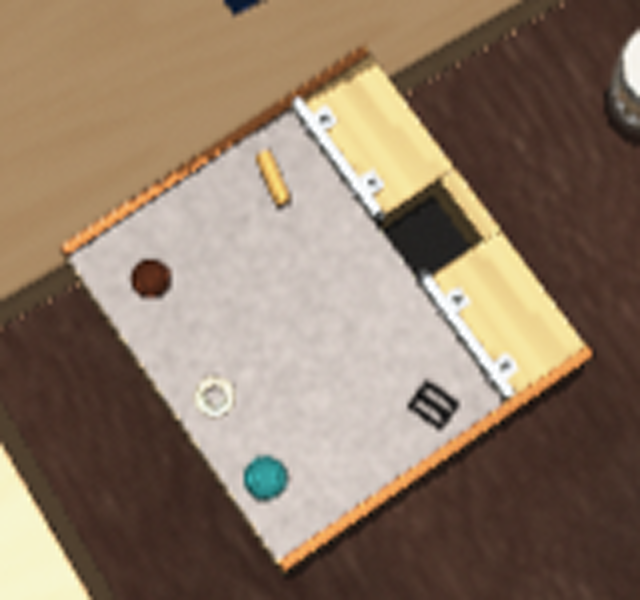

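Run:
```python
from h import *
import pickle
c=pickle.load(open("top0.pkl","rb"))
h=cv2.cvtColor(c["image"],cv2.COLOR_RGB2HSV)
for p in [(340,190),(326,229),(298,179),(313,209)]: print(p,h[p[1],p[0]])
m=cv2.inRange(h,(0,0,120),(180,45,215))
k=np.zeros_like(m);k[110:260,260:420]=m[110:260,260:420]
k=cv2.morphologyEx(k,cv2.MORPH_OPEN,np.ones((3,3)))
cs,_=cv2.findContours(k,cv2.RETR_EXTERNAL,cv2.CHAIN_APPROX_NONE);ct=max(cs,key=cv2.contourArea)
W=np.array([ray(c,p[0],.045)[:2] for p in ct]).astype(np.float32)
r=cv2.minAreaRect(W*1000);print(r,cv2.boxPoints(r))
print("teal",blob(c,(75,80,40),(105,255,255),(260,110,420,260)))
print("brown",blob(c,(0,80,20),(20,255,140),(280,165,312,192)))
b=blob(c,(0,0,225),(180,60,255),(300,195,325,222));print("ey",b)
```

```text
(340, 190) [ 11  21 209]
(326, 229) [ 90 168 158]
(298, 179) [  8 177  92]
(313, 209) [ 11  19 212]
((566.2736206054688, -242.81787109375), (224.62594604492188, 169.7665557861328), 33.92436218261719) [[ 425.70593 -235.06549]
 [ 520.4523  -375.93353]
 [ 706.8413  -250.57025]
 [ 612.095   -109.70221]]
teal [(np.int32(88), array([325.8 , 229.02]))]
brown [(np.int32(68), array([297.16, 179.07])), (np.int32(51), array([282.33, 187.47]))]
ey [(np.int32(35), array([313.09, 208.49]))]
```

```bash
cat >> h.py <<'E'
B0=np.array([.5752,-.2561]);ex=np.array([.5580,-.8298]);ey=np.array([.8298,.5580])
def b(p): d=np.array(p[:2])-B0; return np.array([d@ex,d@ey])*1000
def w(q): return B0+(q[0]*ex+q[1]*ey)/1000
from scipy.spatial.transform import Rotation as Ro
def plan(s,q,z,head,sgn=1):
    """shift (tool mm) and turn (deg) to reach board point q(mm), height z(m), pushing heading head (deg in board frame), tool z = sgn*push"""
    R=Ro.from_rotvec(s["tool_rot"]).as_matrix()
    a=np.radians(head);d=np.cos(a)*ex+np.sin(a)*ey
    zt=sgn*np.array([d[0],d[1],0]);xt=np.array([0,0,-1.]);yt=np.cross(zt,xt)
    T=np.c_[xt,yt,zt];p=np.append(w(q),z)
    return (R.T@(p-s["tcp_pos"])*1000).round(1),np.degrees(Ro.from_matrix(R.T@T).as_rotvec()).round(2)
E
python3 - <<'E'
from h import *
import pickle
from workcell import read_state
s=read_state()
c=pickle.load(open("top0.pkl","rb"))
for n,uv in dict(teal=(325.8,229.02),brown=(297.16,179.07),ey=(313.1,208.5)).items(): print(n,b(ray(c,uv,.05)))
for n,uv in dict(bar=(272/4+260,180/4+110),strap=(433/4+260,405/4+110),gateL=(378/4+260,212/4+110),gateR=(425/4+260,278/4+110)).items(): print(n,b(ray(c,uv,.05)))
print(Ro.from_rotvec(s["tool_rot"]).as_matrix().round(3))
for sg in (1,-1): print(plan(s,(-95,-70),.1,39,sg),plan(s,(-95,70),.1,-39,sg))
E
```

```text
teal [-79.41882929 -68.90414779]
brown [-66.98040536  71.11817843]
ey [-76.21991291 -10.79982683]
bar [29.5014229  78.11281458]
strap [ 28.95586986 -91.79511448]
gateL [71.29129479 24.43945717]
gateR [ 70.72717756 -25.60786982]
[[-0.001  0.368  0.93 ]
 [-0.001  0.93  -0.368]
 [-1.    -0.001 -0.   ]]
(array([  92.6, -555. ,  511.2]), array([-4.51, -0.02,  0.06])) (array([  92.5, -439.6,  590.5]), array([7.349e+01, 3.000e-02, 6.000e-02]))
(array([  92.6, -555. ,  511.2]), array([1.7549e+02, 1.0000e-01, 3.0000e-02])) (array([  92.5, -439.6,  590.5]), array([-1.0651e+02, -7.0000e-02,  3.0000e-02]))
```

Run:
```python
from h import *
import pickle
c=pickle.load(open("top0.pkl","rb"))
f=lambda x,y,z=.045: ray(c,(x/4+260-.375,y/4+110-.375),z)
P={'FL':f(72,258),'FR':f(283,563),'fenceL':f(297,105),'fenceR':f(507,397),'lipRfar':f(590,352,.051),'lipRnear':f(285,572,.051),'lipLnear':f(65,248,.051),'lipLfar':f(362,50,.051)}
for k,v in P.items(): print(k,v.round(4),b(v).round(1))
def ang(a,bb): d=P[bb]-P[a]; return np.degrees(np.arctan2(d[1],d[0])),np.linalg.norm(d[:2])
for a in [('FR','FL'),('fenceR','fenceL'),('lipRnear','lipRfar'),('lipLnear','lipLfar')]: print(a,ang(*a))
for p in [(290,260),(380,230),(300,225),(395,190)]: print(p,depthpt(c,p))
```

```text
FL [ 0.6111 -0.1127  0.045 ] [-99.  109.8]
FR [ 0.4232 -0.2388  0.045 ] [ -99.2 -116.5]
fenceL [ 0.707  -0.2526  0.045 ] [ 70.6 111.3]
fenceR [ 0.5211 -0.3759  0.045 ] [  69.2 -111.7]
lipRfar [ 0.547  -0.4262  0.051 ] [ 125.4 -118.3]
lipRnear [ 0.4174 -0.2397  0.051 ] [-101.6 -121.8]
lipLnear [ 0.616 -0.109  0.051] [-99.3 115.9]
lipLfar [ 0.7402 -0.2936  0.051 ] [123.2 116.1]
('FR', 'FL') (np.float64(33.85296153804599), np.float64(0.22625347635381587))
('fenceR', 'fenceL') (np.float64(33.55889124682698), np.float64(0.22303405809509705))
('lipRnear', 'lipRfar') (np.float64(-55.21145134451641), np.float64(0.22704686213200495))
('lipLnear', 'lipLfar') (np.float64(-56.04839164263674), np.float64(0.22251026429507267))
(290, 260) [ 0.40421873 -0.13977733 -0.00174028]
(380, 230) [ 0.47554488 -0.36468486 -0.00276418]
(300, 225) [ 0.49042053 -0.16503547  0.00064132]
(395, 190) [ 0.56711808 -0.39853325  0.04626136]
```

Run:
```python
from h import *
from workcell import read_state
print(plan(read_state(),(-104,-84),.19,30))
```

```text
(array([   2.6, -561.6,  495.8]), array([ 4.49, -0.01,  0.07]))
```

Emit:
jog_arm([
  [0,-40,35,0,0,0,12],
  [0,-82,72,1,0,0,12],
  [0,-124,109,2,0,0,12],
  [0,-166,146,3,0,0,12],
  [0,-208,183,4.5,0,0,12],
])

```text
time: 0.72
tcp_pos: [0.2868, 0.2255, 0.1922]
tool_rot: [0.356, 1.541, -0.358]
wrist_force: [1.2, 0.4, 0.5]
finger_gap: 0.0121
```

Emit:
jog_arm([
  [0,-40,35,0,0,0,12],
  [0,-82,72,0,0,0,12],
  [0,-124,109,0,0,0,12],
  [0,-166,146,0,0,0,12],
  [0,-208,183,0,0,0,12],
])

```text
time: 1.35
tcp_pos: [0.3596, -0.0437, 0.1925]
tool_rot: [0.357, 1.541, -0.358]
wrist_force: [1.2, 1.2, 0.1]
finger_gap: 0.0121
```

Run:
```python
from h import *
from workcell import *
s=read_state();print(plan(s,(-104,-84),.19,30),s["time"],s["tcp_pos"],s["finger_gap"],s["qpos"])
```

```text
(array([   2.6, -116.6,  155.1]), array([-0.05,  0.02,  0.06])) 1.35 [ 0.35962108 -0.04365283  0.19245724] 0.012053074396648699 [-4.46793284e-01 -5.89458117e-02  1.92500302e+00 -1.01039924e-03
  1.27523874e+00 -1.56124348e+00]
```

Emit:
jog_arm([
  [0,-29,39,0,0,0,12],
  [0,-58,78,0,0,0,12],
  [0,-88,117,0,0,0,12],
  [0,-117,155,0,0,0,12],
  [0,-117,155,0,0,0,12],
])

```text
time: 1.98
tcp_pos: [0.4475, -0.219, 0.1915]
tool_rot: [0.359, 1.542, -0.36]
wrist_force: [-0.7, -0.2, 0.1]
finger_gap: 0.0116
```

Run:
```python
from h import *
from workcell import *
import pickle
s=read_state();print(plan(s,(-104,-84),.048,30),s["time"],s["tcp_pos"])
c=capture("wrist");pickle.dump(c,open("w1.pkl","wb"));cv2.imwrite("pics/w1.png",c["image"][:,:,::-1])
R,_=cv2.Rodrigues(np.array(c["rvec"]));print(-R.T@np.array(c["tvec"]).ravel(),R)
```

```text
(array([143.5,   2.1,  -0.9]), array([-0.19, -0.07,  0.04])) 1.975 [ 0.44750881 -0.21896355  0.19154163]
[ 0.37341335 -0.18176826  0.37324308] [[ 4.41897482e-01  8.97065424e-01 -4.89101236e-04]
 [ 8.49503809e-01 -4.18293169e-01  3.21518435e-01]
 [ 2.88218484e-01 -1.42493680e-01 -9.46903193e-01]]
```

View pics/w1.png

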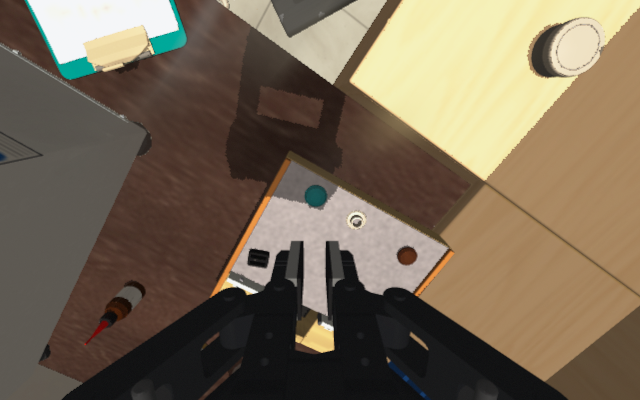

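Run:
```python
from h import *
import pickle
c=pickle.load(open("w1.pkl","rb"))
t=[.4475,-.219,.1915]
print(proj(c,[t]))
print(proj(c,[np.append(w(q),.045) for q in [(-100,113),(-100,-113),(68,-113),(68,113),(-79,-69)]]))
T=blob(c,(75,80,40),(105,255,255),(280,150,460,280));print(T)
Bn=blob(c,(0,80,20),(20,255,140),(380,235,430,275));print(Bn)
for k in (T,Bn): print([b(ray(c,x[1],.05)) for x in k])
print(b(ray(c,(357,221),.05)), [b(depthpt(c,p)) for p in [(316,196),(357,221),(407,256)]],b(ray(c,(259,258),.05)))
for n,p in dict(fr=(289,160),fl=(447,253)).items(): print(n,b(ray(c,p,.045)))
```

```text
[[313.34796569 225.63954912]]
[[448.52345256 249.91548742]
 [291.85185728 162.6454232 ]
 [230.55433423 272.42868337]
 [374.90284141 340.36848697]
 [315.98225909 195.84285064]]
[(np.int32(369), array([315.27, 195.36]))]
[(np.int32(269), array([406.72, 255.6 ]))]
[array([-80.54770815, -70.88391495])]
[array([-68.53917019,  68.79863613])]
[-77.33361608 -10.9582604 ] [array([-82.12117838, -70.84446872]), array([-75.86924902,  -9.22104029]), array([-69.90120047,  66.39295019])] [ 27.13454091 -90.86647759]
fr [-101.07156646 -117.27758647]
fl [-95.51571869 114.08206932]
```

Run:
```python
from h import *
from workcell import *
s=read_state();print(plan(s,(-108,-86),.048,30))
```

```text
(array([143.8,   1.2,  -4.2]), array([-0.13, -0.08,  0.02]))
```

Emit:
jog_arm([
  [40,1,-4,0,0,0,12],
  [80,1,-4,0,0,0,12],
  [115,1,-4,0,0,0,12],
  [132,1,-4,0,0,0,12],
  [138,1,-4,0,0,0,12],
])

```text
time: 2.65
tcp_pos: [0.4431, -0.2135, 0.0533]
tool_rot: [0.359, 1.544, -0.358]
wrist_force: [0.5, -0.0, 0.1]
finger_gap: 0.0116
```

Emit:
jog_arm([
  [2,0,0,0,0,0,12],
  [2,0,0,0,0,0,12],
])

```text
time: 2.9
tcp_pos: [0.4433, -0.2134, 0.0519]
tool_rot: [0.358, 1.543, -0.358]
wrist_force: [0.0, -0.1, -0.9]
finger_gap: 0.0118
```

Run:
```python
from h import *
from workcell import *
s=read_state();print(plan(s,(-108,-86),.048,30),b(s["tcp_pos"]),s["tcp_pos"],s["wrist_force"])
c=capture("wrist");cv2.imwrite("pics/w2.png",c["image"][:,:,::-1])
```

```text
(array([ 3.9, -0.8,  0.7]), array([-0.06, -0.12,  0.01])) [-109.02675959  -85.63919837] [ 0.4432907  -0.21341337  0.05189168] [ 0.0445381  -0.10738914 -0.8981635 ]
```

View pics/w2.png

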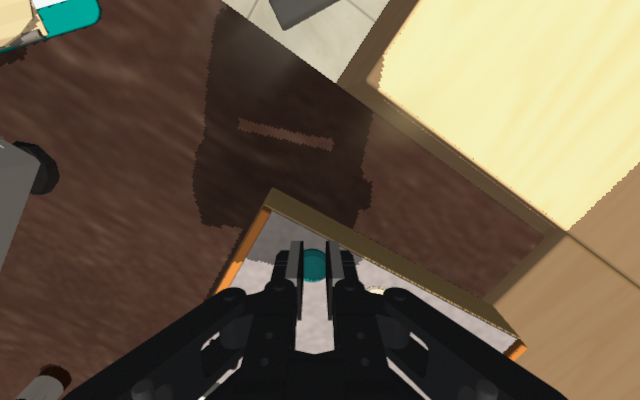

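Emit:
jog_arm([
  [4,-1,0,0,0,0,12],
  [4,-1,5,0,0,0,12],
  [4,-1,12,0,0,0,12],
  [4,-1,20,0,0,0,12],
  [4,-1,28,0,0,0,12],
])

```text
time: 3.58
tcp_pos: [0.4686, -0.2271, 0.0478]
tool_rot: [0.358, 1.543, -0.358]
wrist_force: [-0.6, 0.1, 0.3]
finger_gap: 0.0122
```

```bash
cat > look.py <<'E'
import sys
from h import *
from workcell import *
n=sys.argv[1];x,y,h=map(float,sys.argv[2:5])
s=read_state();print(s["time"],"tcp b",b(s["tcp_pos"]).round(1),s["tcp_pos"].round(4),s["wrist_force"].round(1));print(plan(s,(x,y),float(sys.argv[5]) if len(sys.argv)>5 else .048,h))
for cam in ("wrist","top"):
    c=capture(cam)
    if cam=="wrist": cv2.imwrite(f"pics/{n}.png",c["image"][:,:,::-1]);
    else:
        cv2.imwrite(f"pics/{n}t.png",cv2.resize(c["image"][110:260,260:420,::-1],None,fx=4,fy=4,interpolation=cv2.INTER_CUBIC))
    m=[(k[0],b(ray(c,k[1],.05)).round(1)) for k in blob(c,(75,80,40),(105,255,255),(0,0,640,400))]
    print(cam,"teal",[k for k in m if abs(k[1][0])<140 and abs(k[1][1])<120])
    m=[(k[0],b(ray(c,k[1],.05)).round(1)) for k in blob(c,(0,120,20),(14,255,140),(0,0,640,400))]
    print(cam,"brown",[k for k in m if abs(k[1][0])<130 and abs(k[1][1])<108])
E
python3 look.py w3 0 0 30
```

```text
3.575 tcp b [-83.5 -72.2] [ 0.4686 -0.2271  0.0478] [-0.6  0.1  0.3]
(array([ -0.4,  20.9, 108.4]), array([-0.07, -0.11,  0.01]))
wrist teal [(np.int32(1060), array([-80.7, -70.9]))]
wrist brown [(np.int32(11), array([-126.3, -105.9])), (np.int32(139), array([-126.2,  -47.7])), (np.int32(18), array([-126.4,  -18.9])), (np.int32(10), array([-126.6,  -14.6])), (np.int32(9), array([-123. ,  -12.3])), (np.int32(374), array([-73.2,  68.7]))]
top teal []
top brown [(np.int32(59), array([-67.5,  72.1]))]
```

View pics/w3.png

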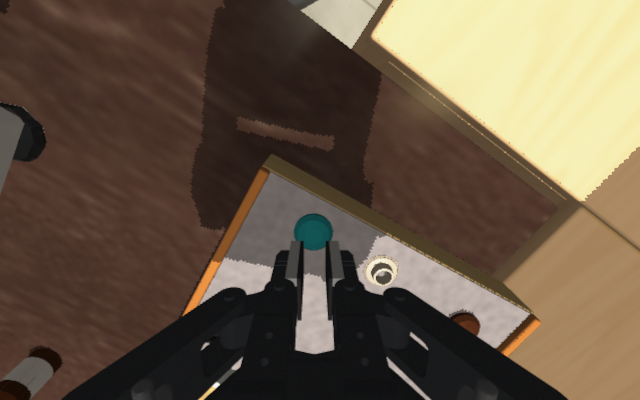

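View pics/w3t.png

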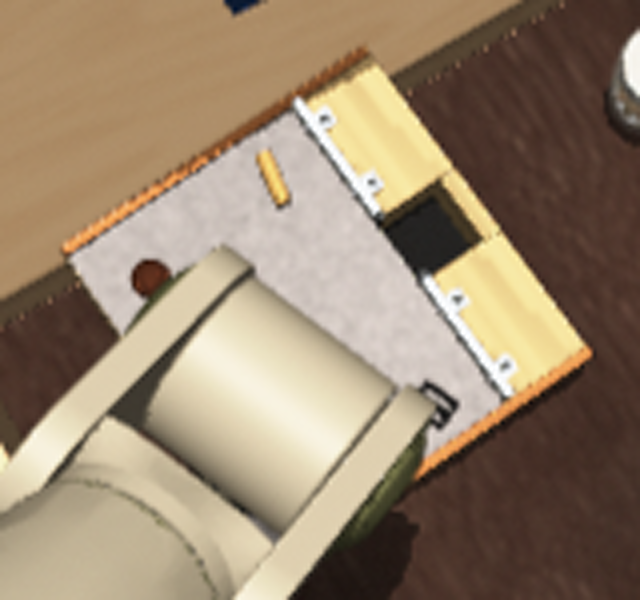

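Run:
```python
from h import *
from workcell import *
c=capture("wrist");s=read_state();R=Ro.from_rotvec(s["tool_rot"]).as_matrix()
print(s["tcp_pos"],proj(c,[s["tcp_pos"]]))
for v in (226,232,238,241,244,250,260,270,285,300,315):
  print(v,[(u,(R.T@(depthpt(c,(u,v))-s["tcp_pos"])*1000).round(0).tolist()) for u in (291,300,313,331,341)])
```

```text
[ 0.46826174 -0.22687934  0.04772565] [[313.49405847 224.86455779]]
226 [(291, [2.0, -16.0, 2.0]), (300, [-6.0, -9.0, -2.0]), (313, [-7.0, -0.0, -2.0]), (331, [-5.0, 12.0, -1.0]), (341, [4.0, 19.0, 3.0])]
232 [(291, [3.0, -16.0, 7.0]), (300, [-5.0, -9.0, 3.0]), (313, [-8.0, -0.0, 1.0]), (331, [-5.0, 12.0, 3.0]), (341, [3.0, 19.0, 7.0])]
238 [(291, [2.0, -16.0, 11.0]), (300, [-7.0, -9.0, 7.0]), (313, [-8.0, -0.0, 6.0]), (331, [-4.0, 12.0, 8.0]), (341, [2.0, 19.0, 11.0])]
241 [(291, [-42.0, -12.0, -10.0]), (300, [-41.0, -7.0, -9.0]), (313, [-7.0, -0.0, 8.0]), (331, [-42.0, 9.0, -10.0]), (341, [4.0, 20.0, 14.0])]
244 [(291, [-46.0, -12.0, -10.0]), (300, [-46.0, -7.0, -10.0]), (313, [-8.0, -0.0, 10.0]), (331, [-46.0, 9.0, -10.0]), (341, [2.0, 19.0, 16.0])]
250 [(291, [-53.0, -11.0, -10.0]), (300, [-52.0, -7.0, -10.0]), (313, [-2.0, -0.0, 18.0]), (331, [-52.0, 9.0, -10.0]), (341, [3.0, 20.0, 21.0])]
260 [(291, [-62.0, -10.0, -10.0]), (300, [-62.0, -6.0, -10.0]), (313, [2.0, -0.0, 29.0]), (331, [-61.0, 8.0, -10.0]), (341, [-60.0, 13.0, -9.0])]
270 [(291, [-71.0, -10.0, -11.0]), (300, [-70.0, -6.0, -10.0]), (313, [2.0, -0.0, 37.0]), (331, [-69.0, 8.0, -9.0]), (341, [-70.0, 12.0, -10.0])]
285 [(291, [-82.0, -9.0, -11.0]), (300, [-75.0, -6.0, -6.0]), (313, [3.0, -0.0, 50.0]), (331, [-77.0, 8.0, -7.0]), (341, [-83.0, 11.0, -11.0])]
300 [(291, [-91.0, -8.0, -10.0]), (300, [-76.0, -6.0, 1.0]), (313, [3.0, -0.0, 64.0]), (331, [-75.0, 8.0, 2.0]), (341, [-91.0, 10.0, -11.0])]
315 [(291, [-104.0, -7.0, -15.0]), (300, [-77.0, -6.0, 9.0]), (313, [2.0, -0.0, 77.0]), (331, [-76.0, 8.0, 9.0]), (341, [-105.0, 9.0, -16.0])]
```

Run:
```python
from h import *
from workcell import *
c=capture("wrist");im=c["image"][190:330,240:390,::-1]
a=cv2.resize(im,None,fx=4,fy=4,interpolation=cv2.INTER_CUBIC);cv2.imwrite("pics/w4.png",a[:600])
c=capture("side");s=read_state();p=proj(c,[s["tcp_pos"]])[0];print(p)
u,v=p.astype(int);im=c["image"][max(0,v-70):v+60,u-80:u+80,::-1]
cv2.imwrite("pics/s4.png",cv2.resize(im,None,fx=4,fy=4,interpolation=cv2.INTER_CUBIC))
```

```text
[341.77860335 214.4091823 ]
```

View pics/w4.png

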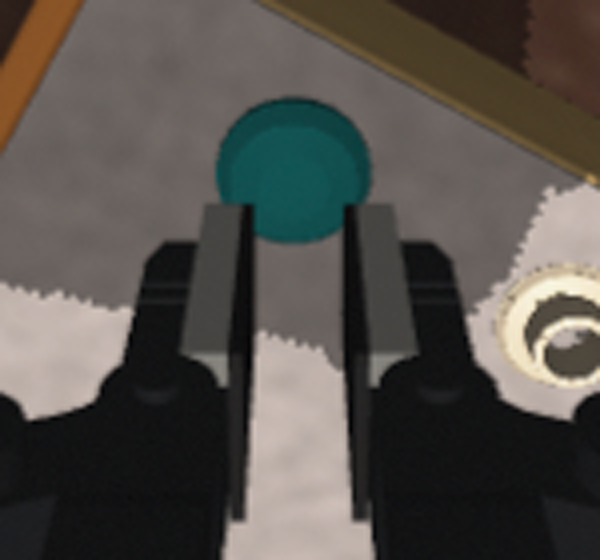

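View pics/s4.png

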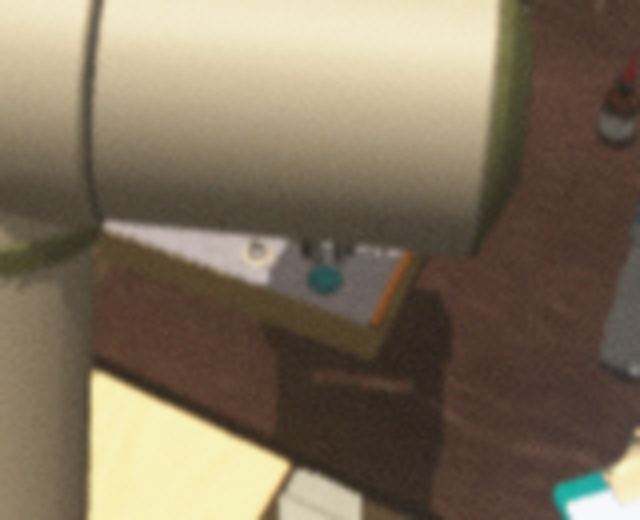

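Emit:
jog_arm([
  [0,0,-12,0,0,0,12],
  [0,0,-22,0,0,0,12],
  [0,0,-30,0,0,0,12],
  [12,0,-30,0,0,0,12],
  [22,0,-30,0,0,0,12],
])

```text
time: 4.45
tcp_pos: [0.4408, -0.2134, 0.0249]
tool_rot: [0.358, 1.544, -0.358]
wrist_force: [0.6, -0.8, 0.4]
finger_gap: 0.0123
```

```bash
cat > tip.py <<'E'
from h import *
from workcell import *
import sys
c=capture("wrist");s=read_state();R=Ro.from_rotvec(s["tool_rot"]).as_matrix()
print(s["time"],s["tcp_pos"].round(4),b(s["tcp_pos"]).round(1),s["wrist_force"].round(1))
for v in range(214,262,4):
  print(v,[(u,(R.T@(depthpt(c,(u,v))-s["tcp_pos"])*1000).round(0).tolist()) for u in (295,300,313,331,335)])
cv2.imwrite(f"pics/{sys.argv[1]}.png",cv2.resize(c["image"][150:300,220:420,::-1],None,fx=4,fy=4,interpolation=cv2.INTER_CUBIC))
E
python3 tip.py w5
```

```text
4.5 [ 0.4403 -0.2129  0.0237] [-111.1  -87.9] [-1.3  0.8 -1.5]
214 [(295, [21.0, -14.0, 1.0]), (300, [24.0, -10.0, 2.0]), (313, [22.0, -1.0, 2.0]), (331, [23.0, 13.0, 2.0]), (335, [24.0, 16.0, 3.0])]
218 [(295, [14.0, -14.0, 2.0]), (300, [19.0, -10.0, 4.0]), (313, [24.0, -1.0, 6.0]), (331, [23.0, 13.0, 6.0]), (335, [24.0, 16.0, 6.0])]
222 [(295, [8.0, -13.0, 2.0]), (300, [12.0, -10.0, 4.0]), (313, [23.0, -1.0, 9.0]), (331, [24.0, 13.0, 9.0]), (335, [23.0, 16.0, 9.0])]
226 [(295, [2.0, -13.0, 2.0]), (300, [5.0, -10.0, 4.0]), (313, [18.0, -1.0, 10.0]), (331, [23.0, 13.0, 12.0]), (335, [24.0, 17.0, 13.0])]
230 [(295, [-5.0, -12.0, 2.0]), (300, [-2.0, -9.0, 4.0]), (313, [9.0, -0.0, 9.0]), (331, [24.0, 13.0, 16.0]), (335, [24.0, 17.0, 16.0])]
234 [(295, [-11.0, -12.0, 2.0]), (300, [-7.0, -9.0, 4.0]), (313, [3.0, -0.0, 9.0]), (331, [19.0, 13.0, 17.0]), (335, [23.0, 17.0, 19.0])]
238 [(295, [-16.0, -12.0, 3.0]), (300, [-12.0, -9.0, 5.0]), (313, [-3.0, -0.0, 9.0]), (331, [13.0, 13.0, 17.0]), (335, [16.0, 16.0, 19.0])]
242 [(295, [-45.0, -10.0, -10.0]), (300, [-46.0, -7.0, -10.0]), (313, [-9.0, -0.0, 9.0]), (331, [-45.0, 9.0, -10.0]), (335, [-45.0, 11.0, -10.0])]
246 [(295, [-49.0, -9.0, -10.0]), (300, [-50.0, -7.0, -10.0]), (313, [-13.0, -0.0, 10.0]), (331, [-48.0, 9.0, -10.0]), (335, [-48.0, 11.0, -9.0])]
250 [(295, [-54.0, -9.0, -10.0]), (300, [-54.0, -7.0, -10.0]), (313, [-19.0, -0.0, 10.0]), (331, [-53.0, 9.0, -10.0]), (335, [-54.0, 11.0, -10.0])]
254 [(295, [-58.0, -9.0, -10.0]), (300, [-57.0, -7.0, -10.0]), (313, [-21.0, -0.0, 11.0]), (331, [-57.0, 9.0, -10.0]), (335, [-57.0, 11.0, -10.0])]
258 [(295, [-61.0, -9.0, -10.0]), (300, [-61.0, -6.0, -10.0]), (313, [-21.0, -0.0, 14.0]), (331, [-61.0, 8.0, -10.0]), (335, [-61.0, 10.0, -10.0])]
```

View pics/w5.png

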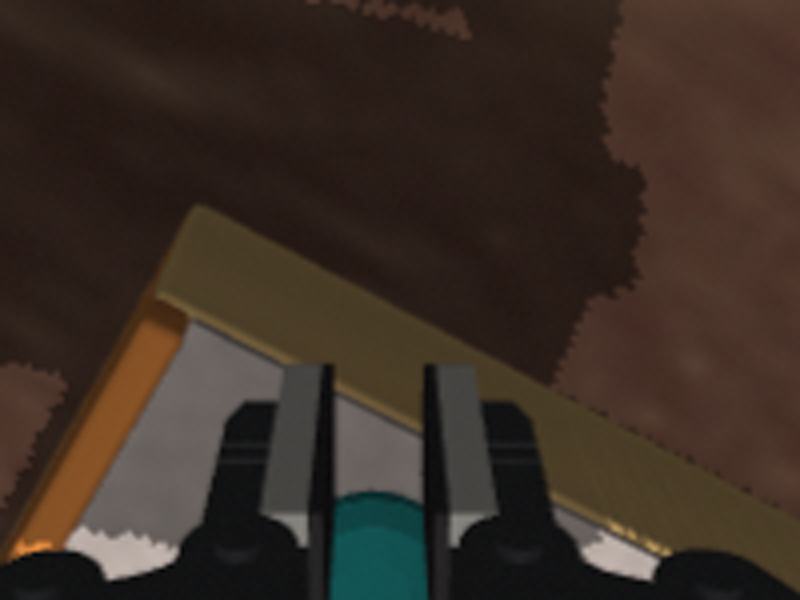

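Emit:
jog_arm([
  [7,0,0,0,0,0,12],
  [11,0,0,0,0,0,12],
  [13,0,0,0,0,0,12],
  [13,0,0,0,0,0,12],
])

```text
time: 5.0
tcp_pos: [0.4402, -0.2129, 0.0107]
tool_rot: [0.359, 1.546, -0.357]
wrist_force: [0.1, 0.7, -0.7]
finger_gap: 0.0118
```

```bash
python3 tip.py w6|head -1
```

```text
5.05 [ 0.4403 -0.213   0.0108] [-111.1  -87.9] [-0.8  0.5 -0.5]
```

View pics/w6.png

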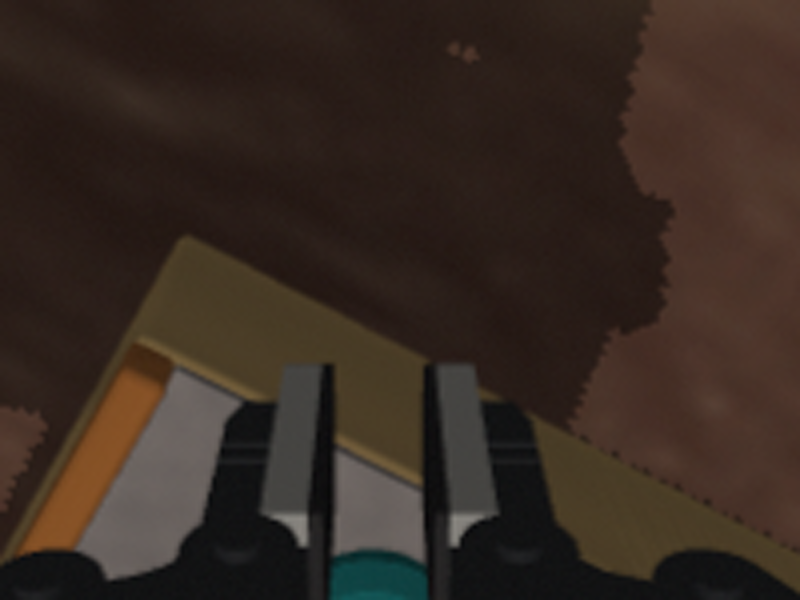

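Emit:
jog_arm([
  [2,0,0,0,0,0,12],
  [3,0,0,0,0,0,12],
  [4,0,0,0,0,0,12],
  [4,0,0,0,0,0,12],
])

```text
time: 5.55
tcp_pos: [0.4403, -0.213, 0.0068]
tool_rot: [0.359, 1.545, -0.357]
wrist_force: [-0.4, 0.2, -0.6]
finger_gap: 0.0122
```

Emit:
jog_arm([
  [0,0,6,0,0,0,12],
  [0,0,11,0,0,0,12],
  [0,0,16,0,0,0,12],
  [0,0,22,0,0,0,12],
  [0,0,28,0,0,0,12],
])

```text
time: 6.18
tcp_pos: [0.4657, -0.2255, 0.0067]
tool_rot: [0.359, 1.546, -0.357]
wrist_force: [-1.0, -0.3, 1.3]
finger_gap: 0.0118
```

```bash
python3 look.py w7 0 0 30 .007
```

```text
6.175 tcp b [-86.5 -73.7] [ 0.4657 -0.2255  0.0067] [-1.  -0.3  1.3]
(array([ -0.8,  20.7, 111.8]), array([-0.07, -0.27, -0.02]))
wrist teal [(np.int32(967), array([-67.5, -62.1]))]
wrist brown [(np.int32(15), array([-126.2,  -73.6])), (np.int32(138), array([-127.8,  -51.1])), (np.int32(28), array([-128.5,  -25. ])), (np.int32(334), array([-93.1, 107.7]))]
top teal []
top brown [(np.int32(66), array([-67.3,  71.1]))]
```

View pics/w7.png

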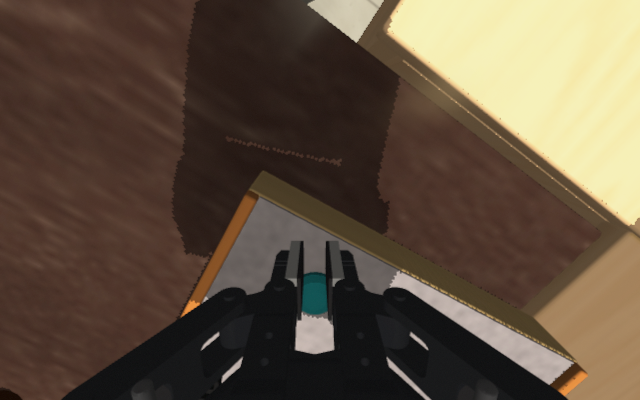

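Emit:
jog_arm([
  [0,0,8,0,0,0,12],
  [0,0,17,0,0,0,12],
  [0,0,26,0,0,0,12],
  [0,0,35,0,0,0,12],
  [0,0,42,0,0,0,12],
])

```text
time: 6.9
tcp_pos: [0.5041, -0.2443, 0.0067]
tool_rot: [0.359, 1.545, -0.357]
wrist_force: [-4.9, 1.8, 6.5]
finger_gap: 0.0122
```

```bash
python3 look.py w8 0 0 30 .007 | grep -v brown
```

```text
6.9 tcp b [-49.5 -52.5] [ 0.5041 -0.2443  0.0067] [-4.9  1.8  6.5]
(array([-0.6, 20.8, 69. ]), array([-0.06, -0.25, -0.01]))
wrist teal [(np.int32(973), array([-30.5, -40.9]))]
top teal []
```

View pics/w8.png

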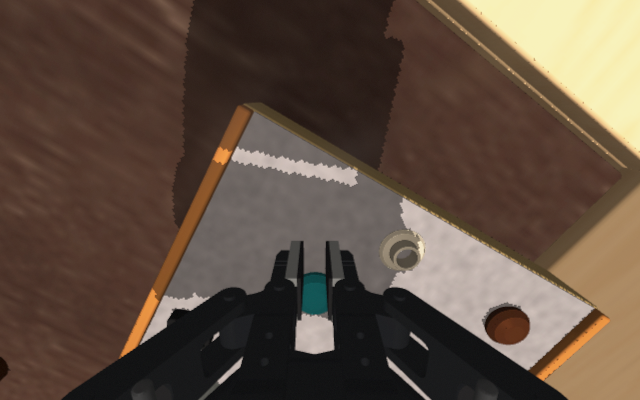

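Emit:
jog_arm([
  [-1.5,0,0,0,0,0,12],
  [-1.5,0,0,0,0,0,12],
])

```text
time: 7.25
tcp_pos: [0.5049, -0.2448, 0.0081]
tool_rot: [0.358, 1.543, -0.358]
wrist_force: [0.2, 0.2, -0.3]
finger_gap: 0.0121
```

```bash
python3 tip.py w9 | cut -c1-200; python3 -c "
from workcell import *
print(read_state()['wrist_force'])"
```

```text
7.3 [ 0.5048 -0.2447  0.0081] [-48.7 -52.1] [-0.5  0.4  0.5]
214 [(295, [-37.0, -10.0, -24.0]), (300, [-38.0, -7.0, -24.0]), (313, [-38.0, -0.0, -24.0]), (331, [-36.0, 10.0, -23.0]), (335, [-36.0, 12.0, -23.0])]
218 [(295, [-38.0, -10.0, -22.0]), (300, [-37.0, -7.0, -21.0]), (313, [-37.0, -0.0, -21.0]), (331, [-36.0, 10.0, -21.0]), (335, [-38.0, 12.0, -22.0])]
222 [(295, [-37.0, -10.0, -19.0]), (300, [-37.0, -7.0, -19.0]), (313, [-37.0, -0.0, -19.0]), (331, [-37.0, 10.0, -19.0]), (335, [-37.0, 12.0, -19.0])]
226 [(295, [-37.0, -10.0, -17.0]), (300, [-37.0, -7.0, -17.0]), (313, [-37.0, -0.0, -17.0]), (331, [-37.0, 10.0, -17.0]), (335, [-37.0, 12.0, -16.0])]
230 [(295, [-36.0, -10.0, -14.0]), (300, [-38.0, -7.0, -15.0]), (313, [-38.0, -0.0, -15.0]), (331, [-37.0, 10.0, -14.0]), (335, [-37.0, 12.0, -14.0])]
234 [(295, [-38.0, -10.0, -12.0]), (300, [-36.0, -7.0, -11.0]), (313, [-37.0, -0.0, -12.0]), (331, [-38.0, 10.0, -12.0]), (335, [-38.0, 12.0, -12.0])]
238 [(295, [-37.0, -10.0, -9.0]), (300, [-38.0, -7.0, -10.0]), (313, [-36.0, -0.0, -9.0]), (331, [-37.0, 10.0, -10.0]), (335, [-37.0, 12.0, -9.0])]
242 [(295, [-44.0, -10.0, -10.0]), (300, [-44.0, -7.0, -11.0]), (313, [-37.0, -0.0, -7.0]), (331, [-44.0, 9.0, -11.0]), (335, [-44.0, 11.0, -11.0])]
246 [(295, [-48.0, -9.0, -11.0]), (300, [-48.0, -7.0, -10.0]), (313, [-36.0, -0.0, -4.0]), (331, [-48.0, 9.0, -10.0]), (335, [-47.0, 11.0, -10.0])]
250 [(295, [-52.0, -9.0, -10.0]), (300, [-52.0, -7.0, -10.0]), (313, [-36.0, -0.0, -1.0]), (331, [-52.0, 9.0, -11.0]), (335, [-52.0, 11.0, -10.0])]
254 [(295, [-56.0, -9.0, -11.0]), (300, [-56.0, -6.0, -11.0]), (313, [-36.0, -0.0, 1.0]), (331, [-56.0, 9.0, -11.0]), (335, [-56.0, 11.0, -11.0])]
258 [(295, [-60.0, -9.0, -11.0]), (300, [-60.0, -6.0, -11.0]), (313, [-38.0, -0.0, 3.0]), (331, [-60.0, 8.0, -11.0]), (335, [-59.0, 10.0, -10.0])]
[-0.47550343  0.39014663  0.51804608]
```

View pics/w9.png

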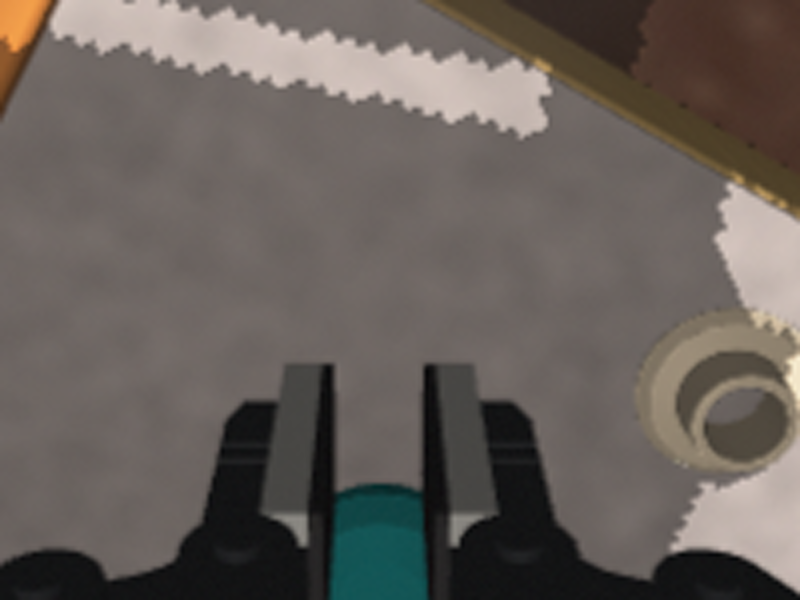

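Emit:
jog_arm([
  [-1,0,8,0,0,0,12],
  [-1,0,17,0,0,0,12],
  [-1,0,26,0,0,0,12],
  [-1,0,35,0,0,0,12],
  [-1,0,43,0,0,0,12],
])

```text
time: 7.92
tcp_pos: [0.5439, -0.264, 0.0089]
tool_rot: [0.358, 1.543, -0.358]
wrist_force: [-0.9, -1.2, 1.0]
finger_gap: 0.0119
```

```bash
python3 look.py w10 0 0 30 .009 | grep -v brown
```

```text
7.925 tcp b [-10.9 -30.3] [ 0.5439 -0.264   0.0089] [-0.9 -1.2  1. ]
(array([-0.1, 20.8, 24.6]), array([-0.07, -0.12, -0.01]))
wrist teal [(np.int32(958), array([  7.3, -19.2]))]
top teal []
```

View pics/w10.png

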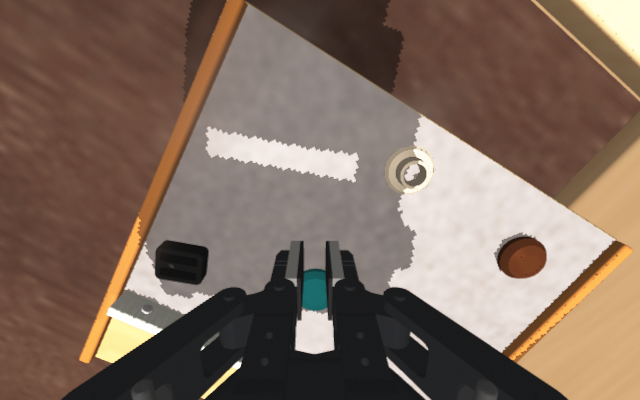

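Emit:
jog_arm([
  [0,0,8,0,0,0,12],
  [0,0,17,0,0,0,12],
  [0,0,26,0,0,0,12],
  [0,0,33,0,0,0,12],
  [0,0,33,0,0,0,12],
])

```text
time: 8.65
tcp_pos: [0.574, -0.2787, 0.0087]
tool_rot: [0.358, 1.542, -0.358]
wrist_force: [-0.0, 0.2, -0.0]
finger_gap: 0.0117
```

Emit:
jog_arm([
  [0,0,-10,0,0,0,12],
  [-15,0,-22,0,0,0,12],
  [-30,0,-30,0,0,0,12],
  [-40,0,-40,0,0,0,12],
  [-40,0,-40,0,0,0,12],
])

```text
time: 9.28
tcp_pos: [0.5379, -0.2612, 0.0497]
tool_rot: [0.358, 1.541, -0.358]
wrist_force: [-0.5, -0.3, -0.3]
finger_gap: 0.012
```

```bash
python3 look.py w11 -5 0 0 .049 | grep -v brown
```

```text
9.275 tcp b [-16.6 -33.7] [ 0.5379 -0.2612  0.0497] [-0.5 -0.3 -0.3]
(array([ 0.7, 23.5, 26.9]), array([2.993e+01, 0.000e+00, 1.000e-02]))
wrist teal [(np.int32(729), array([37.1, -2. ]))]
top teal []
```

View pics/w11.png

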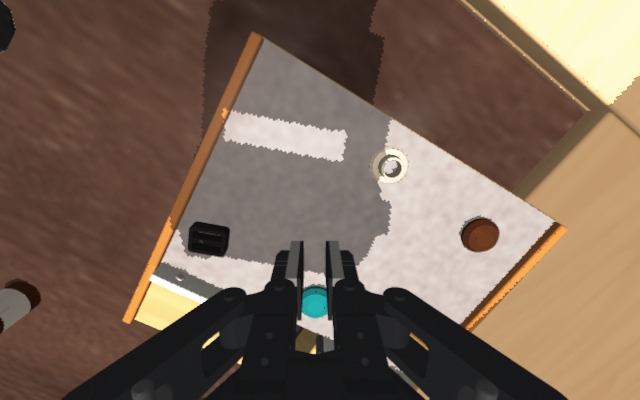

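Emit:
jog_arm([
  [0,6,5,10,0,0,12],
  [0,14,12,20,0,0,12],
  [0,20,20,30,0,0,12],
  [0,23,26,30,0,0,12],
  [0,23,26,30,0,0,12],
])

```text
time: 10.0
tcp_pos: [0.5716, -0.2519, 0.048]
tool_rot: [0.761, 1.435, -0.761]
wrist_force: [0.1, -0.5, -0.6]
finger_gap: 0.0119
```

```bash
python3 look.py w12 5 -2 0 .0095 | grep -v brown
```

```text
10.0 tcp b [-5.5 -0.7] [ 0.5716 -0.2519  0.048 ] [ 0.1 -0.5 -0.6]
(array([38.5, -1.3, 10.5]), array([ 0.14, -0.11,  0.05]))
wrist teal [(np.int32(701), array([37. , -0.1]))]
top teal []
```

View pics/w12.png

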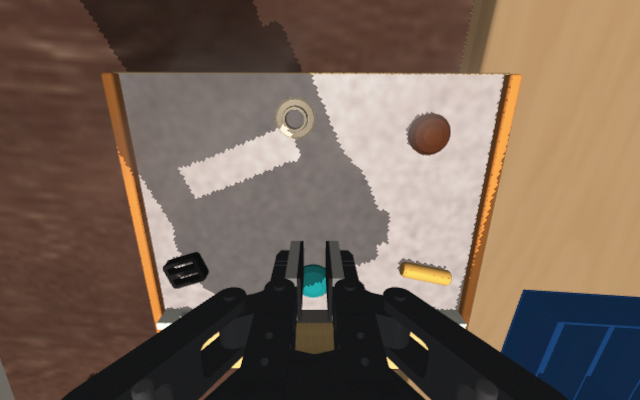

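View pics/w12t.png

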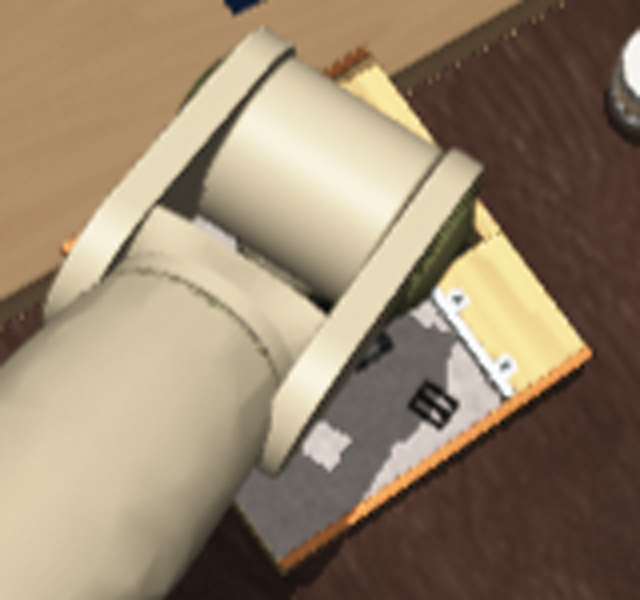

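Emit:
jog_arm([
  [14,0,0,0,0,0,12],
  [26,0,0,0,0,0,12],
  [34,0,0,0,0,0,12],
  [38,0,2,0,0,0,12],
  [38.5,0,5,0,0,0,12],
])

```text
time: 10.72
tcp_pos: [0.574, -0.2563, 0.0096]
tool_rot: [0.763, 1.435, -0.763]
wrist_force: [-0.4, 0.4, 0.6]
finger_gap: 0.0122
```

Emit:
jog_arm([
  [0,0,5,0,0,0,12],
  [0,0,11,0,0,0,12],
  [0,0,18,0,0,0,12],
  [0,0,25,0,0,0,12],
  [0,0,30,0,0,0,12],
])

```text
time: 11.35
tcp_pos: [0.5911, -0.2816, 0.0096]
tool_rot: [0.763, 1.435, -0.763]
wrist_force: [-1.0, 0.8, 1.1]
finger_gap: 0.0121
```

```bash
python3 look.py w13 54 -1 0 .0095 | grep -v brown
```

```text
11.35 tcp b [30.  -1.1] [ 0.5911 -0.2816  0.0096] [-1.   0.8  1.1]
(array([ 0.,  0., 24.]), array([ 0.05, -0.11,  0.06]))
wrist teal [(np.int32(949), array([50.8, -0.4]))]
top teal []
```

View pics/w13.png

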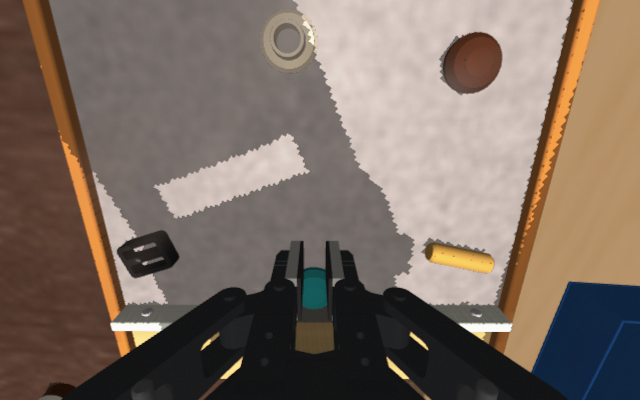

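Emit:
jog_arm([
  [0,0,5,0,0,0,12],
  [0,0,11,0,0,0,12],
  [0,0,17,0,0,0,12],
  [0,0,23,0,0,0,12],
  [0,0,24,0,0,0,12],
])

```text
time: 12.08
tcp_pos: [0.6046, -0.3019, 0.0094]
tool_rot: [0.763, 1.435, -0.763]
wrist_force: [0.5, 0.1, 0.0]
finger_gap: 0.0119
```

```bash
python3 look.py w14 54 -1 0 .0095 | grep -v brown
```

```text
12.075 tcp b [54.4 -1.2] [ 0.6046 -0.3019  0.0094] [0.5 0.1 0. ]
(array([-0.1,  0.2, -0.4]), array([ 0.03, -0.09,  0.05]))
wrist teal [(np.int32(397), array([68.9, -0.5]))]
top teal []
```

View pics/w14.png

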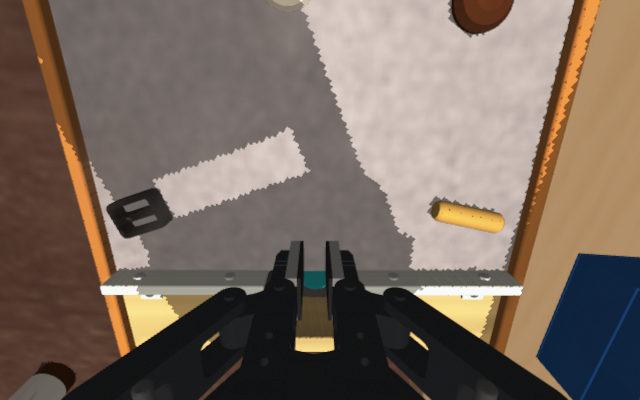

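Run:
```python
from h import *
from workcell import *
c=capture("wrist")
for v in range(262,345,6): print(v,[(b(p).round(0).tolist(),round(p[2],3)) for u in (310,316,322) for p in [depthpt(c,(u,v))]])
```

```text
262 [([60.0, -3.0], np.float64(0.046)), ([60.0, 1.0], np.float64(0.045)), ([60.0, 4.0], np.float64(0.045))]
268 [([64.0, -3.0], np.float64(0.045)), ([64.0, 1.0], np.float64(0.045)), ([64.0, 4.0], np.float64(0.045))]
274 [([95.0, -4.0], np.float64(0.005)), ([95.0, 1.0], np.float64(0.005)), ([95.0, 5.0], np.float64(0.004))]
280 [([95.0, -3.0], np.float64(0.013)), ([100.0, 1.0], np.float64(0.005)), ([100.0, 5.0], np.float64(0.006))]
286 [([92.0, -3.0], np.float64(0.023)), ([94.0, 1.0], np.float64(0.021)), ([95.0, 5.0], np.float64(0.019))]
292 [([94.0, -3.0], np.float64(0.027)), ([94.0, 1.0], np.float64(0.027)), ([96.0, 5.0], np.float64(0.025))]
298 [([97.0, -3.0], np.float64(0.029)), ([97.0, 1.0], np.float64(0.029)), ([99.0, 5.0], np.float64(0.027))]
304 [([115.0, -4.0], np.float64(0.013)), ([115.0, 1.0], np.float64(0.013)), ([116.0, 5.0], np.float64(0.013))]
310 [([115.0, -3.0], np.float64(0.019)), ([116.0, 1.0], np.float64(0.019)), ([115.0, 5.0], np.float64(0.02))]
316 [([116.0, -3.0], np.float64(0.025)), ([116.0, 1.0], np.float64(0.025)), ([115.0, 5.0], np.float64(0.025))]
322 [([115.0, -3.0], np.float64(0.032)), ([116.0, 1.0], np.float64(0.031)), ([114.0, 5.0], np.float64(0.032))]
328 [([115.0, -3.0], np.float64(0.036)), ([115.0, 1.0], np.float64(0.037)), ([115.0, 5.0], np.float64(0.037))]
334 [([116.0, -3.0], np.float64(0.041)), ([115.0, 1.0], np.float64(0.042)), ([116.0, 5.0], np.float64(0.041))]
340 [([117.0, -3.0], np.float64(0.045)), ([117.0, 1.0], np.float64(0.045)), ([117.0, 5.0], np.float64(0.045))]
```

Emit:
jog_arm([
  [0,0,-10,0,0,0,12],
  [-10,0,-22,0,0,0,12],
  [-30,0,-30,0,0,0,12],
  [-50,0,-40,0,0,0,12],
  [-60,0,-50,0,0,0,12],
])

```text
time: 12.85
tcp_pos: [0.5769, -0.2598, 0.072]
tool_rot: [0.762, 1.432, -0.763]
wrist_force: [0.0, -0.6, -0.1]
finger_gap: 0.0123
```

```bash
python3 look.py w15 -97 91 -35 .069; python3 -c "
from workcell import *
print(read_state()['qpos'])"
```

```text
12.85 tcp b [ 4.  -0.7] [ 0.5769 -0.2598  0.072 ] [ 0.  -0.6 -0.1]
(array([   2.9,   91.8, -100.9]), array([ 3.505e+01,  6.000e-02, -3.000e-02]))
wrist teal [(np.int32(266), array([68.6, -0.6]))]
wrist brown [(np.int32(12), array([-102.6,   23.3]))]
top teal []
top brown []
[-6.07567985e-01  6.54438207e-01  1.29773088e+00 -1.95169427e-04
  1.18911742e+00 -1.20089777e+00]
```

View pics/w15.png

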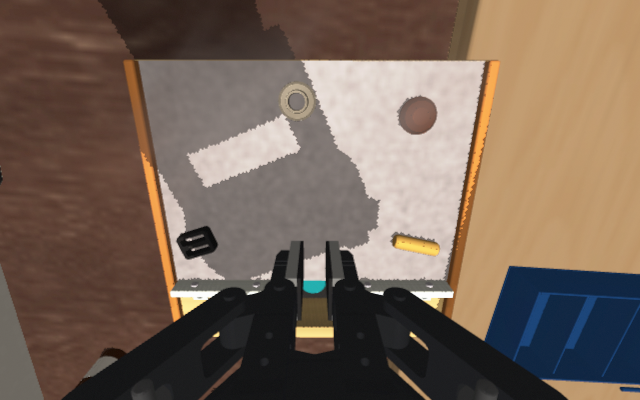

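Emit:
jog_arm([
  [0,18,-20,9,0,0,12],
  [0,40,-44,18,0,0,12],
  [0,64,-70,27,0,0,12],
  [0,84,-92,35,0,0,12],
  [0,92,-101,35,0,0,12],
])

```text
time: 13.58
tcp_pos: [0.5965, -0.123, 0.0709]
tool_rot: [1.22, 1.203, -1.221]
wrist_force: [0.5, 0.8, 0.5]
finger_gap: 0.0121
```

```bash
python3 look.py w16 -97 91 -35 .0095
```

```text
13.575 tcp b [-98.5  91.9] [ 0.5965 -0.123   0.0709] [0.5 0.8 0.5]
(array([61.4,  0.1,  1.8]), array([0.23, 0.  , 0.04]))
wrist teal []
wrist brown [(np.int32(544), array([-67.7,  70.9])), (np.int32(52), array([-115.9,  -89.3]))]
top teal [(np.int32(97), array([82.2, -5. ]))]
top brown [(np.int32(63), array([-66.9,  71.3]))]
```

View pics/w16.png

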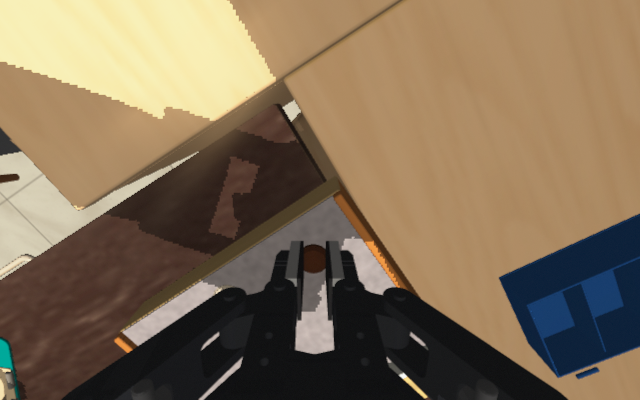

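Emit:
jog_arm([
  [20,0,0,0,0,0,12],
  [40,0,0,0,0,0,12],
  [52,0,0,0,0,0,12],
  [59,0,0,0,0,0,12],
  [61,0,0,0,0,0,12],
])

```text
time: 14.3
tcp_pos: [0.5966, -0.1241, 0.01]
tool_rot: [1.219, 1.203, -1.219]
wrist_force: [0.3, 0.8, -0.7]
finger_gap: 0.0123
```

```bash
python3 look.py w17 -97 91 -35 .0093|head -5
```

```text
14.3 tcp b [-97.6  91.4] [ 0.5966 -0.1241  0.01  ] [ 0.3  0.8 -0.7]
(array([ 0.7, -0. ,  0.7]), array([0.32, 0.02, 0.01]))
wrist teal []
wrist brown [(np.int32(9), array([-126.7,   20.6])), (np.int32(886), array([-67.4,  70.8])), (np.int32(22), array([-127.8,   -8.6])), (np.int32(10), array([-128.8,  -50. ])), (np.int32(76), array([-120.2,  -72.5]))]
top teal [(np.int32(99), array([82.2, -5.2]))]
```

View pics/w17.png

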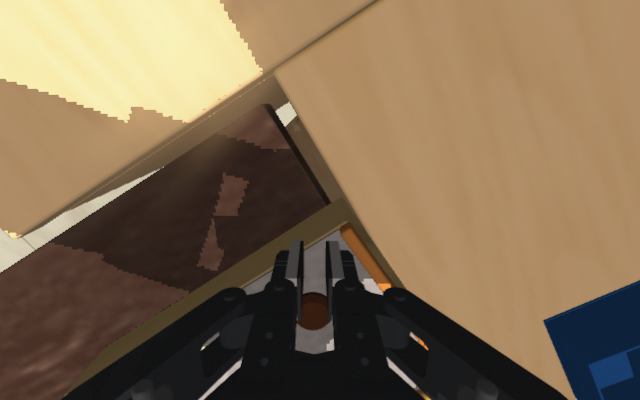

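Emit:
jog_arm([
  [0.5,0,8,0,0,0,12],
  [0.5,0,13,0,0,0,12],
  [0.5,0,19,0,0,0,12],
  [0.5,0,26,0,0,0,12],
  [0.5,0,33,0,0,0,12],
])

```text
time: 15.02
tcp_pos: [0.5963, -0.1575, 0.0099]
tool_rot: [1.219, 1.202, -1.219]
wrist_force: [-0.6, -0.3, 0.1]
finger_gap: 0.0121
```

```bash
python3 look.py w18 12 14 -35 .0095|head -5
```

```text
15.025 tcp b [-70.   72.5] [ 0.5963 -0.1575  0.0099] [-0.6 -0.3  0.1]
(array([  0.5,  -1.4, 100.8]), array([ 0.31,  0.03, -0.01]))
wrist teal []
wrist brown [(np.int32(21), array([-129.6,   62.5])), (np.int32(847), array([-53.7,  61.9])), (np.int32(9), array([-123.3,  -47.3])), (np.int32(34), array([-114.6,  -77.1]))]
top teal [(np.int32(98), array([82.2, -5.3]))]
```

View pics/w18.png

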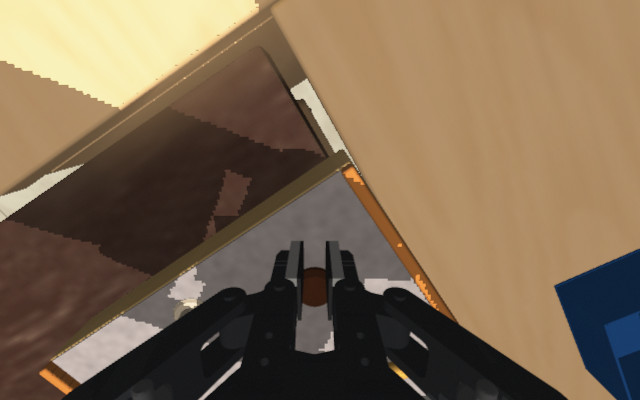

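Emit:
jog_arm([
  [0.5,0,8,0,0,0,12],
  [0.5,0,17,0,0,0,12],
  [0.5,0,26,0,0,0,12],
  [0.5,0,35,0,0,0,12],
  [0.5,0,42,0,0,0,12],
])

```text
time: 15.75
tcp_pos: [0.5957, -0.2005, 0.0095]
tool_rot: [1.219, 1.202, -1.22]
wrist_force: [0.4, 0.9, 1.6]
finger_gap: 0.012
```

```bash
python3 look.py w19 12 14 -35 .0095|head -5
```

```text
15.75 tcp b [-34.7  48. ] [ 0.5957 -0.2005  0.0095] [0.4 0.9 1.6]
(array([-0. , -1.4, 57.8]), array([ 0.26,  0.04, -0.03]))
wrist teal []
wrist brown [(np.int32(845), array([-18.4,  37.4]))]
top teal [(np.int32(97), array([82.4, -5.3]))]
```

View pics/w19.png

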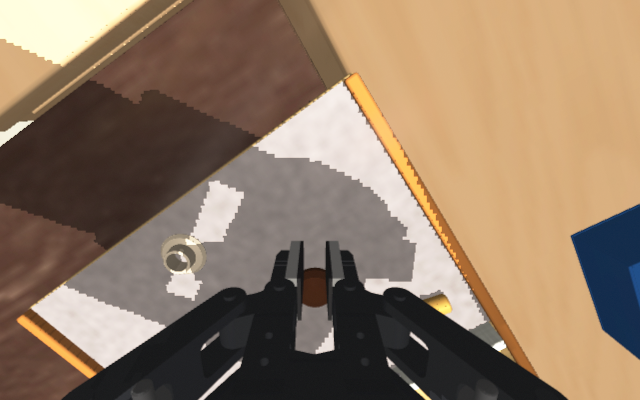

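Emit:
jog_arm([
  [0,0,8,0,0,0,12],
  [0,0,17,0,0,0,12],
  [0,0,26,0,0,0,12],
  [0,0,33,0,0,0,12],
  [0,0,38,0,0,0,12],
])

```text
time: 16.48
tcp_pos: [0.595, -0.2392, 0.0093]
tool_rot: [1.22, 1.201, -1.22]
wrist_force: [0.3, -0.2, 0.4]
finger_gap: 0.0118
```

```bash
python3 look.py w20 12 14 -35 .0095|head -5
```

```text
16.475 tcp b [-3.  25.9] [ 0.595  -0.2392  0.0093] [ 0.3 -0.2  0.4]
(array([-0.1, -1.2, 19.1]), array([ 0.22,  0.05, -0.02]))
wrist teal []
wrist brown [(np.int32(849), array([13.7, 15. ]))]
top teal [(np.int32(83), array([83.1, -6.9]))]
```

Button at (13.7, 15); 27 mm more brings it to the gate axis, then back off.

Emit:
jog_arm([
  [0,0,7,0,0,0,12],
  [0,0,15,0,0,0,12],
  [0,0,22,0,0,0,12],
  [0,0,27,0,0,0,12],
  [0,0,27,0,0,0,12],
])

```text
time: 17.2
tcp_pos: [0.5945, -0.2665, 0.0093]
tool_rot: [1.22, 1.201, -1.221]
wrist_force: [0.3, 0.6, 0.2]
finger_gap: 0.0119
```

Emit:
jog_arm([
  [0,0,-10,0,0,0,12],
  [-15,0,-20,0,0,0,12],
  [-30,0,-30,0,0,0,12],
  [-40,0,-36,0,0,0,12],
  [-40,0,-36,0,0,0,12],
])

```text
time: 17.82
tcp_pos: [0.5956, -0.2303, 0.0506]
tool_rot: [1.22, 1.199, -1.22]
wrist_force: [0.4, -0.7, 0.4]
finger_gap: 0.0121
```

```bash
python3 look.py w21 -6 -1 0 .049|head -5
```

```text
17.825 tcp b [-10.   31.4] [ 0.5956 -0.2303  0.0506] [ 0.4 -0.7  0.4]
(array([  1.6, -24.3,  21.8]), array([-34.78,   0.15,  -0.09]))
wrist teal []
wrist brown [(np.int32(629), array([36.7, -0.6]))]
top teal [(np.int32(97), array([82.4, -5.3]))]
```

View pics/w21.png

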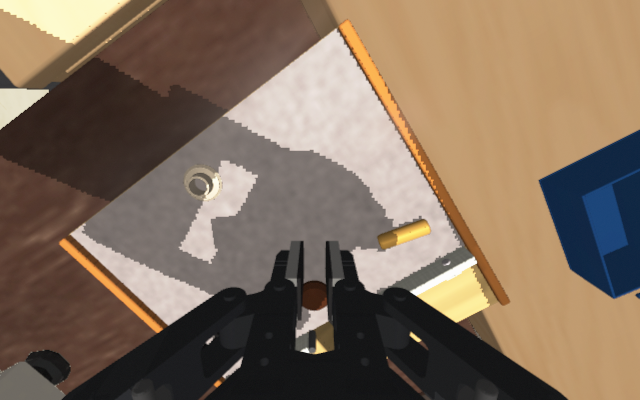

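Emit:
jog_arm([
  [0,-6,5,-9,0,0,12],
  [0,-13,11,-18,0,0,12],
  [0,-20,17,-27,0,0,12],
  [0,-24,22,-34.8,0,0,12],
  [0,-24,22,-34.8,0,0,12],
])

```text
time: 18.55
tcp_pos: [0.5701, -0.2526, 0.0486]
tool_rot: [0.765, 1.432, -0.766]
wrist_force: [0.2, -0.6, -0.7]
finger_gap: 0.012
```

```bash
python3 look.py w22 0 -1 0 .0094|head -5
```

```text
18.55 tcp b [-5.7 -2.3] [ 0.5701 -0.2526  0.0486] [ 0.2 -0.6 -0.7]
(array([39.2,  1.3,  5.7]), array([-0.15, -0.  ,  0.04]))
wrist teal [(np.int32(195), array([66.1, -1.5]))]
wrist brown [(np.int32(10), array([-109.2,    9.2])), (np.int32(622), array([36.3, -1.5]))]
top teal []
```

View pics/w22.png

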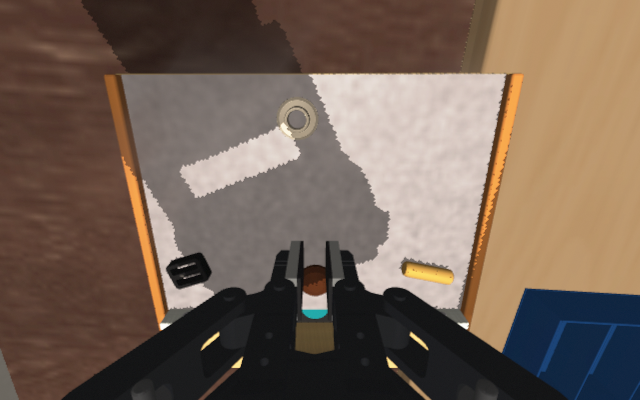

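Emit:
jog_arm([
  [14,1,0,0,0,0,12],
  [26,1,0,0,0,0,12],
  [34,1,0,0,0,0,12],
  [38,1,2,0,0,0,12],
  [39,1,5,0,0,0,12],
])

```text
time: 19.27
tcp_pos: [0.5742, -0.2559, 0.0096]
tool_rot: [0.765, 1.432, -0.766]
wrist_force: [-0.2, 0.5, 0.1]
finger_gap: 0.0118
```

Emit:
jog_arm([
  [0,0,5,0,0,0,12],
  [0,0,11,0,0,0,12],
  [0,0,18,0,0,0,12],
  [0,0,25,0,0,0,12],
  [0,0,30,0,0,0,12],
])

```text
time: 19.9
tcp_pos: [0.5911, -0.2813, 0.0096]
tool_rot: [0.766, 1.432, -0.766]
wrist_force: [0.1, 0.5, 0.9]
finger_gap: 0.0117
```

```bash
python3 look.py w23 55 -1 0 .0094|head -5
```

```text
19.9 tcp b [29.8 -0.9] [ 0.5911 -0.2813  0.0096] [0.1 0.5 0.9]
(array([ 0.2, -0. , 25.2]), array([-0.22,  0.02,  0.03]))
wrist teal [(np.int32(294), array([66.2, -0.6]))]
wrist brown [(np.int32(843), array([49. , -0.3]))]
top teal []
```

View pics/w23.png

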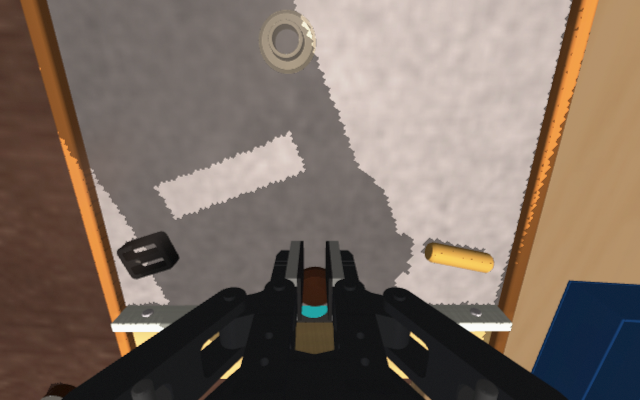

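Emit:
jog_arm([
  [0,0,5,0,0,0,12],
  [0,0,11,0,0,0,12],
  [0,0,17,0,0,0,12],
  [0,0,23,0,0,0,12],
  [0,0,25.5,0,0,0,12],
])

```text
time: 20.62
tcp_pos: [0.6055, -0.303, 0.0096]
tool_rot: [0.766, 1.431, -0.767]
wrist_force: [0.6, -0.2, -0.1]
finger_gap: 0.0121
```

```bash
python3 look.py w24 55 -1 0 .0094|head -5
```

```text
20.625 tcp b [55.8 -1. ] [ 0.6055 -0.303   0.0096] [ 0.6 -0.2 -0.1]
(array([ 0.2,  0. , -0.8]), array([-0.23,  0.04,  0.02]))
wrist teal [(np.int32(39), array([75.4, -2.2]))]
wrist brown [(np.int32(372), array([68.8, -0.4]))]
top teal []
```

View pics/w24.png

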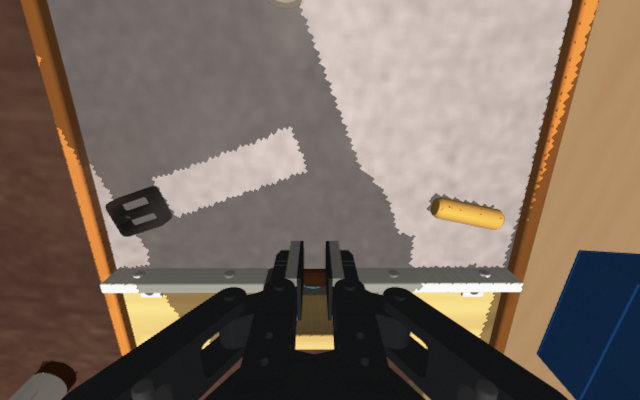

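Looks tipped in; back off, rise clear and check depth.

Emit:
jog_arm([
  [0,0,-10,0,0,0,12],
  [-15,0,-25,0,0,0,12],
  [-40,0,-50,0,0,0,12],
  [-70,0,-80,0,0,0,12],
  [-100,0,-120,0,0,0,12],
])

```text
time: 21.35
tcp_pos: [0.5377, -0.2016, 0.1102]
tool_rot: [0.766, 1.431, -0.767]
wrist_force: [-0.2, 0.6, 0.2]
finger_gap: 0.0119
```

Emit:
jog_arm([
  [-20,0,-50,0,0,0,12],
  [-40,0,-100,0,0,0,12],
  [-50,0,-140,0,0,0,12],
  [-50,0,-160,0,0,0,12],
  [-50,0,-160,0,0,0,12],
])

```text
time: 21.98
tcp_pos: [0.4486, -0.0678, 0.1599]
tool_rot: [0.765, 1.432, -0.766]
wrist_force: [-0.0, 0.6, 0.2]
finger_gap: 0.0122
```

```bash
python3 look.py w25 55 -1 0 .0094
python3 - <<'E'
from h import *
from workcell import *
import pickle
c=capture("top");c0=pickle.load(open("top0.pkl","rb"))
d=cv2.absdiff(c["image"],c0["image"]).max(2)
u0,v0=proj(c,[np.append(w((94,0)),.02)])[0].astype(int)
for v in range(v0-9,v0+10,2): print([round(float(depthpt(c,(u,v))[2])*1000) for u in range(u0-10,u0+11,2)])
cv2.imwrite("pics/w25z.png",cv2.resize(c["image"][v0-25:v0+25,u0-30:u0+30,::-1],None,fx=10,fy=10,interpolation=cv2.INTER_CUBIC))
for n,uv in dict(ey=(313,208),bar=(328,155),strap=(368,211),drop=(457,215),pot=(195,240)).items():
  print(n,d[uv[1]-12:uv[1]+13,uv[0]-12:uv[0]+13].mean())
E
```

```text
21.975 tcp b [-226.9   -0. ] [ 0.4486 -0.0678  0.1599] [-0.   0.6  0.2]
(array([150.7,  -0. , 281.9]), array([-0.18,  0.03,  0.03]))
wrist teal []
wrist brown []
top teal [(np.int32(92), array([86.2, -4.1]))]
top brown [(np.int32(21), array([70.9, -1.4]))]
[46, 42, 48, 45, 1163, 14, 4, 16, 39, 46, 43]
[42, 39, 38, 25, 4, 6, 5, 8, 22, 39, 44]
[46, 32, 18, 4, 5, 1163, 2, 5, 11, 30, 42]
[23, 6, 0, 3, 16, 19, 15, 5, 8, 20, 33]
[3, 1, 5, 15, 21, 16, 18, 14, 6, 6, 23]
[39, 26, 25, 16, 18, 12, 18, 17, 2, 9, 7]
[46, 23, 29, 25, 14, 13, 20, 13, 2, 2, 0]
[43, 45, 29, 21, 17, 18, 17, 12, 2, 5, 5]
[43, 42, 47, 23, 3, 7, 2, 6, 3, 42, 43]
[42, 37, 43, 15, 1, 6, 3, 5, 47, 44, 1163]
ey 3.5376
bar 3.5504
strap 3.3584
drop 1.84
pot 46.0272
```

View pics/w25t.png

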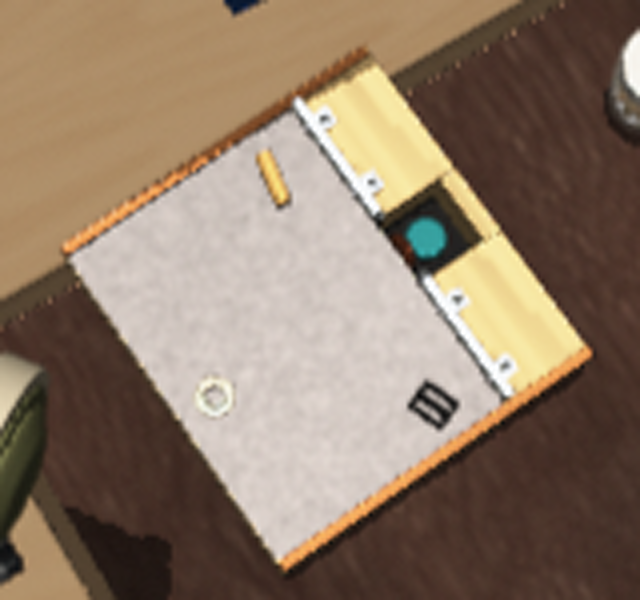

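View pics/w25z.png

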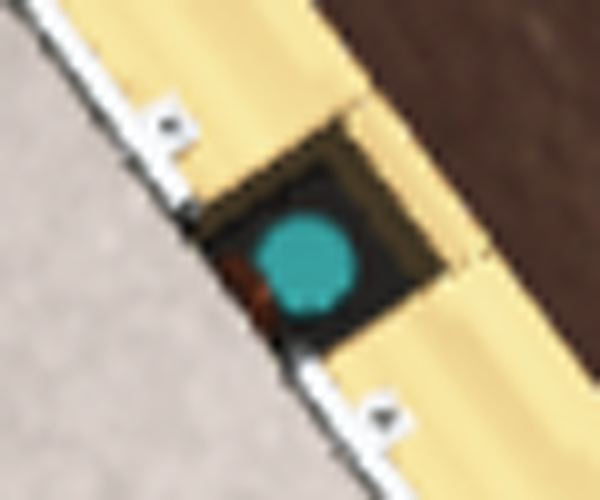

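Run:
```python
from h import *
from workcell import *
c=capture("top");cv2.imwrite("pics/t26.png",c["image"][:,:,::-1])
u0,v0=proj(c,[np.append(w((76,0)),.02)])[0].astype(int)
for v in range(v0-5,v0+6): print([(b(p).round(0).tolist(),round(p[2]*1000)) for u in range(u0-4,u0+3,2) for p in [depthpt(c,(u,v))]])
c=capture("side");cv2.imwrite("pics/s26.png",c["image"][:,:,::-1])
```

```text
[([78.0, 21.0], 6), ([82.0, 18.0], 6), ([86.0, 15.0], 8), ([88.0, 11.0], 17)]
[([77.0, 20.0], 2), ([80.0, 16.0], 6), ([85.0, 14.0], 2), ([86.0, 9.0], 16)]
[([67.0, 11.0], 41), ([75.0, 11.0], 25), ([79.0, 8.0], 26), ([84.0, 6.0], 21)]
[([65.0, 9.0], 44), ([74.0, 10.0], 22), ([77.0, 6.0], 25), ([84.0, 5.0], 15)]
[([64.0, 7.0], 44), ([73.0, 8.0], 21), ([76.0, 4.0], 26), ([79.0, 1.0], 28)]
[([62.0, 5.0], 45), ([67.0, 2.0], 42), ([74.0, 2.0], 26), ([78.0, -1.0], 27)]
[([61.0, 3.0], 41), ([65.0, -0.0], 45), ([73.0, -0.0], 26), ([77.0, -3.0], 27)]
[([59.0, 0.0], 45), ([64.0, -2.0], 41), ([72.0, -2.0], 24), ([75.0, -5.0], 26)]
[([57.0, -2.0], 47), ([62.0, -4.0], 43), ([66.0, -7.0], 45), ([74.0, -7.0], 25)]
[([56.0, -4.0], 47), ([61.0, -6.0], 43), ([65.0, -9.0], 41), ([74.0, -8.0], 18)]
[([55.0, -5.0], 43), ([59.0, -8.0], 43), ([63.0, -11.0], 43), ([73.0, -10.0], 17)]
```

View pics/t26.png

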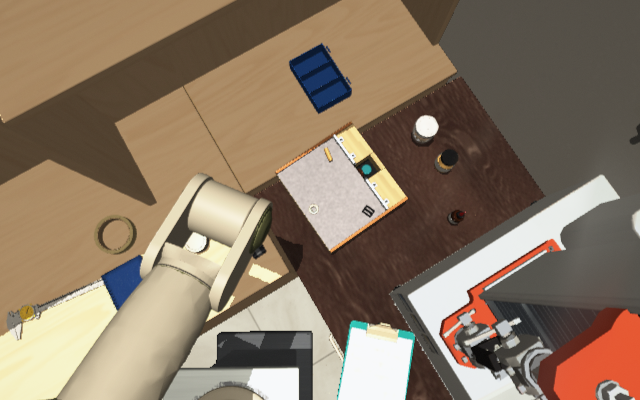

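View pics/s26.png

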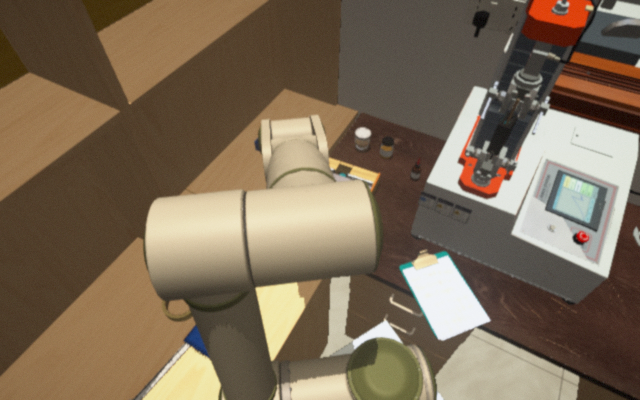

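```bash
python3 -c "
from workcell import *
s=read_state();print(s['time'],abs(s['qvel']).max(),s['wrist_force']);print(sign_off())"
```

```text
22.225 0.004127197976098799 [ 0.01042572 -0.7916418  -0.22302974]
the job is handed in; nothing more can be done
None
```

I pushed the teal button and then the brown one through the gate with the fingertips, and both are now in the drop slot. The job was handed in at 22.2 s of the 61 s allowed, with no verdict reported.

**Buttons:** In the last top view the teal button lies flat on the slot floor, its top at about z = 16 mm. The brown button leans on edge between the deck face and the teal one, its highest point at about 28 mm. Both are well below the 37 mm limit.

**Other objects:** The eyelet, bar stud, strap slider and oil dropper look unmoved against the first picture. The grease pot was partly hidden behind the arm in that check; what shows of it is in its old place. The arm was at rest and clear of everything, with wrist force under 1 N.

**Checks that disagreed:**
- **Fingertip height:** The real fingertips end about 38–41 mm short of the reported TCP. My first pass went over the teal button without touching it. I found this from the wrist depth picture and used the corrected height for every push after that.
- **Deck contact:** The tips rubbed the deck lightly once, at about 8 N, before I raised them.
- **Row position:** The teal button and eyelet measured at x of about -80 and -77 mm, not the -65 mm given. The top and wrist cameras agreed within 2 mm, so I used the measured positions.

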